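# Slide a brass label plate out over the filings tray

## Task

The brass label plate lying on the timber ledge has to be filed along one short edge. Without gripping or lifting it, push it with the fingertips until its long side lies flat against the dark strip along the back of the ledge and a third of its length sticks out past the end of the ledge, at the end where the blue filings tray stands. Leave the tray, the tin, the file and the plaster maquette where they are, then take the hand away.

Things in the scene. Friction and masses are not known exactly. Their poses are not given: they have to be found in the camera images.
- ledge: Light timber block fixed to the bench, 140 (x) x 300 (y) x 50 mm (z), both ends open. A dark strip along its far (+x) side, 18 mm thick, stands 22 mm above its top. Origin: centre of the underside; in its frame the top is at z = 50, the ends at y = +150 and -150, the strip's inner face at x = +52 mm. Place and yaw vary; its x axis points roughly away from the robot.
- plate: Loose brass label plate, 70 (x) x 120 (y) x 8 mm, about 0.55 kg, a dark spot at each corner, lying skewed on the ledge near its middle, 15 to 39 mm off the strip. Origin: centre of the underside. It slides with friction, stops when not pushed, and tips off if half overhangs. Against the strip with a third (40 mm) overhanging, its origin is at x = 17, y = +130 or -130 mm in the ledge's frame.
- tray: Loose open blue metal filings tray, 110 x 120 x 20 mm high, standing on the bench 10 to 25 mm beyond one end of the ledge (either the +y or the -y end). Origin: centre of the underside. Not to be moved.
- tin: Loose round closed tin, 72 mm diameter, 50 mm high, standing on the bench beyond the other end of the ledge. Origin: centre of the underside. Not to be moved.
- file: Loose file with a wooden handle, 24 x 240 x 22 mm high, lying on the bench behind the strip, roughly parallel to the ledge. Origin: on the underside, 135 mm from the handle's end (at -y) and 105 mm from the tip (at +y). Not to be moved.
- maquette: Small white plaster bust on a dark 60 mm square foot, 100 mm high, standing on the bench beyond the ledge. Origin: centre of the underside. Not to be moved.
Not all that is in view belongs to the job. Leave any purple or red look-alike of the plate alone.

How it is judged:
By the outcome, as a careful person would: the job done as asked, in the order asked, and still so for the second after the job is handed in, with the robot touching nothing.
It also fails if it takes over 64 s, if anything falls off the work surface, if the arm or the gripper's body presses on something with over 40 N, if the wrist force passes 120 N, or if a joint passes its speed limit or range.

## Robot

A 6-joint arm with a two-finger parallel gripper is mounted at the origin on the work surface. World frame = base frame: x ahead of the robot, y to its left, z up, the work surface at z = 0. Lengths are in m, angles in rad, forces in N, time in s.
With the tool pointing down it reaches from about 0.425 to 0.95 m from the base axis. Payload 3.5 kg.
Tool frame: the origin (TCP) lies on the centre line of the jaws, within the pads' length; the fingertips stand 11 mm ahead of it and the grasp point (between the pads) lies 8 mm behind it; y points along the fingers, x is the direction in which the jaws open and shut, and the axes are right-handed (so a half turn about y gives the same grasp; the last joint's range is limited). The gripper opens to 85 mm and grips with 20 to 120 N. Pads are 22 mm wide; open, the fingers measure 114 mm over their backs; the gripper's body (76 mm by 85 mm) begins 54 mm behind the grasp point. The pads swing forward as they close: fully open they stand 13 mm farther back than shut.
Start: joints at [-0.15, 0.286, 1.577, -0, 1.279, -0.15], TCP at [0.675, 0, 0.242] pointing down, gripper open.
Joint ranges: [-2.77, 2.77], [-0.9, 2.22], [0.21, 2.48], [-1.53, 4.67], [0.24, 2.81], [-2.84, 2.84]. Speed limits (rad/s): [2.79, 2.79, 3.14, 3.14, 3.14, 3.14].

## Interface

Orientations are given as a unit quaternion [x, y, z, w].
In Python, from plant import get_state, read_camera, sign_off gives the robot as it stands.
- The arm moves only by the shell command python3 -m inch 'ROWS' [FORCE]. ROWS is JSON, a list of rows, each an object of numbers: "ax", "ay", "az": the turn, a rotation vector about the tool's x, y, z in rad; "x", "y", "z": the shift along the tool's x, y, z in mm; "hand": the closure, from -1 (fully open) to 1 (shut). In form: [{"ax": .., "ay": .., "az": .., "x": .., "y": .., "z": .., "hand": ..}, ...]. A call has 1 to 5 rows; each row shifts and turns the commanded pose from where the row before left it, along the tool's axes as they then stand; what a row does not reach is not made up. A row lasts 1/12 s, in which the tool goes at most 41.7 mm and 7.16 degrees, less where a joint would pass 70% of its speed; a pose out of reach is approached as far as the arm can. A call with a gripper value outside its range is refused whole. The fingers move at their own pace and stop on an object; FORCE is the grip in N (left out, the last holds). Time passes only in rows, so rows that do not move let the fingers close. It gives the time, the measured TCP pose, the force and the opening at its end, in the units of the state.
- get_state(): the state, without advancing time (a new reading comes with each control period).
- read_camera(name): name is "scene" or "side" or "wrist"; returns a dict with "img" (480x640x3 uint8, red, green, blue), "fov_y" (degrees; the focal length in pixels is half the picture's height over the tangent of half this angle, whatever the lens; pixels are square), "cx", "cy" (the principal point, pixels), "T" (4x4, takes a point from camera to world coordinates); the wrist camera has in their place "T_tool_cam" (4x4, takes a point from camera to tool coordinates, whose origin is the TCP and whose axes are the tool frame's). Camera axes: x right, y down, z forward; pixel columns grow to the right and rows downward; lengths in m; the calibration is good to about 2 mm. The wrist camera is an equidistant fisheye: a pixel r from the principal point sees the ray r / f radians off the axis. A picture is of the moment at which its call begins: read the wrist's pose just before it. There is no depth.
- sign_off(): hands the job in, once; it reports no verdict.
The state is a dict: "time": time; "qpos": joint angles; "dq": joint speeds; "joint_efforts": joint torques, N m; "eef_pos": TCP position; "tcp_rot": TCP orientation; "contact_force": force on the tool from outside, world axes, zero at the start; "wrist_torque": the same for the moment, N m; "opening": opening from 0.0 (shut) to 1.0 (fully open).
Only numpy, scipy, OpenCV 4.12 (cv2) and the standard library are available. Lean on these libraries where they do the work, as an engineer would, in place of code of your own. Each camera call takes 0.05 s, during which the arm holds its last target. There are 200 camera calls.

## Working session

There is one attempt and no reset: what is moved stays moved. The work goes in short steps, Python scripts to look and compute and a shell command to move; the robot and the scene stay as the last step left them, time stands still between calls to the robot, and variables do not carry over. Pictures are saved under pics/ and viewed, about 8 in all and at most 12, crops included, and the job is handed in when it is done.

```bash
mkdir -p pics; ls; python3 - <<'E'
from plant import *
import cv2
s=get_state();print(s)
for n in ["scene","side"]:
    c=read_camera(n);cv2.imwrite(f"pics/{n}0.png",c["img"][:,:,::-1]);print(n,c["fov_y"],c["cx"],c["cy"],c["T"])
E
```

```text
pics
{'time': 0.0, 'qpos': array([-1.50018148e-01,  2.87203469e-01,  1.57814961e+00,  8.62931596e-06,
        1.27861718e+00, -1.49972072e-01]), 'dq': array([-1.17347735e-04, -1.99895377e-03, -2.01062752e-05,  1.06181357e-03,
       -9.96750395e-04,  4.93402285e-04]), 'joint_efforts': array([-1.79628755e-04, -4.05981302e+01, -2.92628127e+01, -1.54224781e-04,
        5.81841552e-03,  3.74769741e-06]), 'eef_pos': array([6.74376400e-01, 1.13593860e-04, 2.40936781e-01]), 'tcp_rot': array([-0.70697778,  0.00084791,  0.00081356,  0.70723478]), 'contact_force': array([-0.50157382,  0.6454808 , -0.5016422 ]), 'wrist_torque': array([-0.00923458,  0.04608525, -0.00073636]), 'opening': 1.0025795110128273}
scene 50.2905365491596 320.3674004991871 244.42974257243085 [[-0.49184675  0.46115702 -0.73852622  1.16437022]
 [ 0.8706423   0.26857308 -0.41212921  0.35549468]
 [ 0.00829198 -0.84569658 -0.53359961  0.46500786]
 [ 0.          0.          0.          1.        ]]
side 48.35414205571763 314.26502755223663 247.47817885699192 [[ 0.93495044 -0.20275705  0.29113099  0.33123499]
 [-0.35463679 -0.55729292  0.75077117 -0.65561699]
 [ 0.01002109 -0.80517959 -0.59294637  0.61946019]
 [ 0.          0.          0.          1.        ]]
```

View pics/scene0.png

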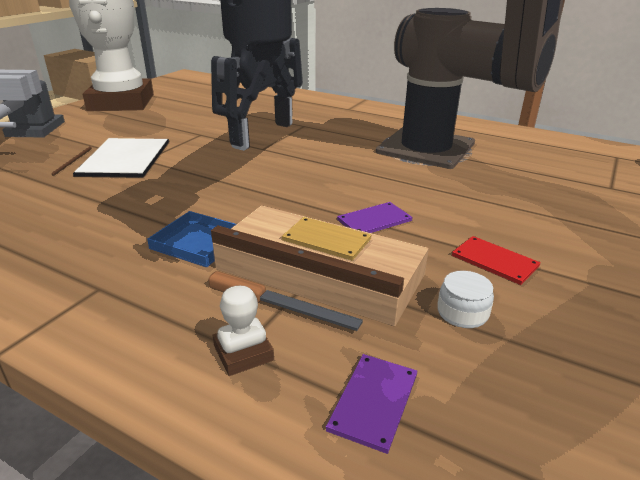

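View pics/side0.png

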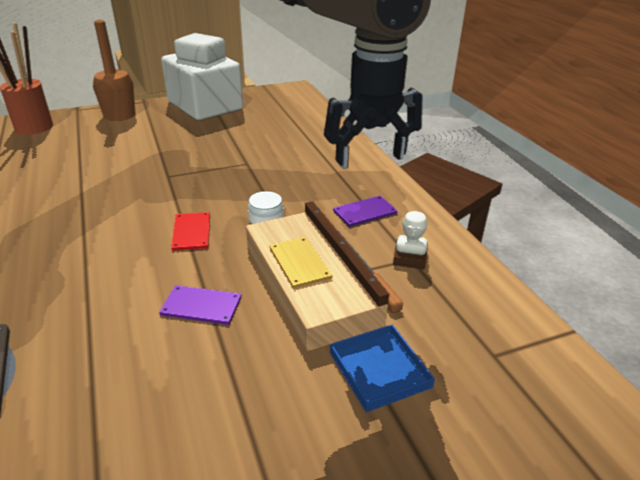

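The scene view shows the ledge at about (320,260), with the tray at its left end (200,238) and the tin at its right end (465,298). In the side view the tray (380,365) is at the near (-y) end, and the brass plate's centre is at about (300,260). I'll enlarge both views.

```bash
python3 - <<'E'
import cv2
a=cv2.imread("pics/scene0.png")[195:330,200:440];cv2.imwrite("pics/sc.png",cv2.resize(a,None,fx=3.3,fy=3.3,interpolation=cv2.INTER_CUBIC))
a=cv2.imread("pics/side0.png")[185:365,225:425];cv2.imwrite("pics/si.png",cv2.resize(a,None,fx=3.3,fy=3.3,interpolation=cv2.INTER_CUBIC))
E
```

```text
(no output)
```

View pics/sc.png

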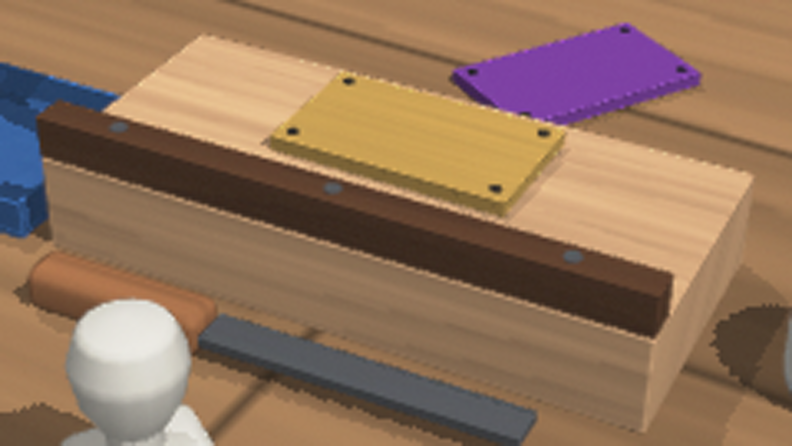

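View pics/si.png

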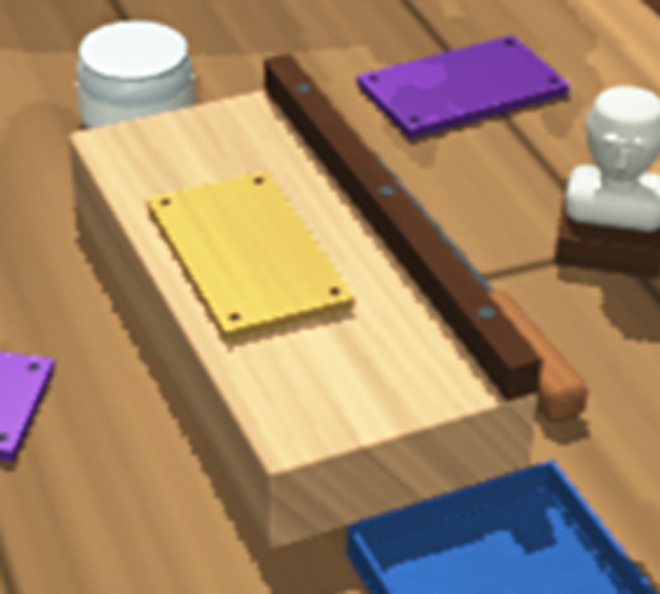

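The scene crop gives the ledge top corners at (205,36) and (752,176), and the plate's top corners at (345,72), (567,138), (503,203) and (268,137). In the side crop the plate's corners are at (150,200), (268,174), (353,297) and (226,331). I'll fit both poses from these.

```bash
cat > h.py <<'E'
import numpy as np, cv2
from scipy.optimize import least_squares
from plant import *
def cams():
    r={}
    for n in("scene","side"): r[n]=read_camera(n)
    return r
def proj(c,P):
    T=np.array(c["T"]);p=(np.asarray(P,float)-T[:3,3])@T[:3,:3];f=240/np.tan(np.radians(c["fov_y"])/2)
    return p[:,:2]/p[:,2:]*f+[c["cx"],c["cy"]]
def w(pose,P):
    x,y,a=pose;P=np.array(P,float)/1000;R=np.array([[np.cos(a),-np.sin(a)],[np.sin(a),np.cos(a)]])
    return np.c_[P[:,:2]@R.T+[x,y],P[:,2]]
def fit(cs,obs,x0):  # obs: {cam:[(px,py,X,Y,Z mm)]}
    f=lambda q:np.concatenate([(proj(cs[n],w(q,np.array(o)[:,2:]))-np.array(o)[:,:2]).ravel() for n,o in obs.items()])
    r=least_squares(f,x0,loss="soft_l1");return r.x,f(r.x).reshape(-1,2)
def crop(o,off,s=3.3): return [((u+.5)/s+off[0]-.5,(v+.5)/s+off[1]-.5,*P) for u,v,*P in o]
def rel(L,q):  # pose q in ledge frame, mm/deg
    a=L[2];d=np.array(q[:2])-L[:2];R=np.array([[np.cos(a),np.sin(a)],[-np.sin(a),np.cos(a)]])
    return (R@d*1000).round(1)
E
python3 - <<'E'
from h import *
cs=cams()
L={"scene":crop([(205,36,-70,-150,50),(752,176,-70,150,50),(671,275,52,150,72),(652,337,70,150,50),(643,430,70,150,0),(58,102,52,-150,72)],(200,195)),
"side":crop([(72,137,-70,150,50),(271,477,-70,-150,50),(273,546,-70,-150,0),(508,365,52,-150,72),(540,358,70,-150,72),(265,65,52,150,72)],(225,185))}
P={"scene":crop([(345,72,-35,-60,58),(567,138,-35,60,58),(503,203,35,60,58),(268,137,35,-60,58)],(200,195)),
"side":crop([(150,200,-35,60,58),(268,174,35,60,58),(353,297,35,-60,58),(226,331,-35,-60,58)],(225,185))}
l,e=fit(cs,L,[.6,0,0]);print(l,e.round(1).tolist())
p,e=fit(cs,P,[.6,0,0]);print(p,e.round(1).tolist())
for n in L: # each camera alone
  a,_=fit(cs,{n:L[n]},l);b,_=fit(cs,{n:P[n]},p);print(n,a,b,rel(a,b),np.degrees(b[2]-a[2]))
print(rel(l,p),np.degrees(p[2]-l[2]))
print("target",w(l,[[17,-130,50]]))
np.save("ledge.npy",l);np.save("plate.npy",p)
s=get_state();print("tcp in ledge",rel(l,s["eef_pos"]),s["eef_pos"],np.degrees(l[2]))
E
```

```text
[0.5908965  0.03328259 0.04681817] [[-1.5, -1.6], [0.8, -1.0], [0.4, -0.8], [0.0, 1.3], [-0.5, 2.2], [-0.7, -1.4], [-1.1, -1.9], [-0.4, -1.2], [-1.0, 1.0], [0.8, 0.5], [1.3, -0.4], [-0.4, -2.8]]
[0.57238924 0.03507148 0.02062292] [[-0.6, -0.6], [-0.4, -2.2], [-0.4, 0.1], [-0.0, -0.9], [-0.6, -1.9], [0.2, -2.2], [0.6, -0.7], [-0.6, -1.1]]
scene [0.59056999 0.03352052 0.04544818] [0.57436819 0.03677578 0.01477624] [-16.   4.] -1.7573724966357822
side [0.59100097 0.03247509 0.04604241] [0.57133215 0.03147365 0.02516656] [-19.7  -0.1] -1.1960982988489515
[-18.4   2.7] -1.500877170362762
target [[ 0.61396201 -0.09577934  0.05      ]]
tcp in ledge [ 82.1 -37.1] [6.74595272e-01 1.02615728e-04 2.41445100e-01] 2.6824835364122865
```

```bash

R='{"ay":0.117,"hand":-0.3}'
python3 -m inch '[{"ay":0.117,"hand":-0.3},{"ay":0.117,"hand":-0.3},{"ay":0.117,"hand":-0.3},{"ay":0.117,"hand":-0.3},{"ay":0.117,"hand":-0.3}]'
python3 -m inch '[{"ay":0.117,"hand":-0.3},{"ay":0.117,"hand":-0.3},{"ay":0.117,"hand":-0.3},{"ay":0.117,"hand":-0.3},{"ay":0.117,"hand":-0.3}]'
python3 -m inch '[{"ay":0.117,"hand":-0.3},{"ay":0.117,"hand":-0.3},{"ay":0.117,"hand":-0.3},{"hand":-0.3},{"hand":-0.3}]'
cat >> h.py <<'E'
from scipy.spatial.transform import Rotation
def st():
    s=get_state();l=np.load("ledge.npy");R=Rotation.from_quat(s["tcp_rot"]).as_matrix()
    A=Rotation.from_euler("z",l[2]).as_matrix().T@R
    print("t %.1f ledge xy %s z %.1f F(ledge) %s open %.2f"%(s["time"],rel(l,s["eef_pos"]),s["eef_pos"][2]*1000,(Rotation.from_euler("z",-l[2]).apply(s["contact_force"])).round(1),s["opening"]))
    print("tool axes in ledge (cols):",A.round(3).tolist())
E
python3 -c "
from h import *
st();print(get_state()['qpos'].round(2))"
```

```text
t 0.2 ledge xy [ 82.1 -37.1] z 241.4 F(ledge) [ 0.3  0.3 -0.4] open 1.00
tool axes in ledge (cols): [[0.999, -0.001, 0.047], [-0.047, 0.0, 0.999], [-0.002, -1.0, 0.0]]
[-0.15  0.29  1.58 -0.    1.28 -0.15]validation failed for argument at $[0]...
validation failed for argument at $[0]...
validation failed for argument at $[0]...
```

```bash

python3 -m inch '[{"ax":0,"ay":0.117,"az":0,"x":0,"y":0,"z":0,"hand":-0.3},{"ax":0,"ay":0.117,"az":0,"x":0,"y":0,"z":0,"hand":-0.3},{"ax":0,"ay":0.117,"az":0,"x":0,"y":0,"z":0,"hand":-0.3},{"ax":0,"ay":0.117,"az":0,"x":0,"y":0,"z":0,"hand":-0.3},{"ax":0,"ay":0.117,"az":0,"x":0,"y":0,"z":0,"hand":-0.3}]'
python3 -c "
from h import *
st();print(get_state()['qpos'].round(2))"
```

```text
time: 0.62
eef_pos: [0.6748, 0.0, 0.2419]
tcp_rot: [0.677, -0.206, 0.206, -0.676]
contact_force: [0.1, -0.0, -0.6]
opening: 0.647
t 0.6 ledge xy [ 82.3 -37.1] z 241.9 F(ledge) [ 0.1 -0.  -0.6] open 0.65
tool axes in ledge (cols): [[0.804, -0.001, 0.595], [-0.595, 0.0, 0.804], [-0.001, -1.0, -0.0]]
[-0.15  0.29  1.58 -0.    1.28  0.44]
```

```bash

python3 -m inch '[{"ax":0,"ay":0.117,"az":0,"x":0,"y":0,"z":0,"hand":-0.3},{"ax":0,"ay":0.117,"az":0,"x":0,"y":0,"z":0,"hand":-0.3},{"ax":0,"ay":0.117,"az":0,"x":0,"y":0,"z":0,"hand":-0.3},{"ax":0,"ay":0.117,"az":0,"x":0,"y":0,"z":0,"hand":-0.3},{"ax":0,"ay":0.117,"az":0,"x":0,"y":0,"z":0,"hand":-0.3}]'
python3 -m inch '[{"ax":0,"ay":0.117,"az":0,"x":0,"y":0,"z":0,"hand":-0.3},{"ax":0,"ay":0.117,"az":0,"x":0,"y":0,"z":0,"hand":-0.3},{"ax":0,"ay":0.117,"az":0,"x":0,"y":0,"z":0,"hand":-0.3},{"ax":0,"ay":0,"az":0,"x":-20,"y":0,"z":-25,"hand":-0.3},{"ax":0,"ay":0,"az":0,"x":-20,"y":0,"z":-32,"hand":-0.3}]'
python3 -m inch '[{"ax":0,"ay":0,"az":0,"x":0,"y":0,"z":-35,"hand":-0.3},{"ax":0,"ay":0,"az":0,"x":0,"y":0,"z":-35,"hand":-0.3},{"ax":0,"ay":0,"az":0,"x":0,"y":0,"z":-33,"hand":-0.3},{"ax":0,"ay":0,"az":0,"x":0,"y":0,"z":0,"hand":-0.3},{"ax":0,"ay":0,"az":0,"x":0,"y":0,"z":0,"hand":-0.3}]'
python3 -c "
from h import *
st();print(get_state()['qpos'].round(2))"
```

```text
time: 1.03
eef_pos: [0.6748, 0.0001, 0.2419]
tcp_rot: [0.588, -0.392, 0.392, -0.588]
contact_force: [-0.1, 0.6, -0.6]
opening: 0.651
time: 1.45
eef_pos: [0.6165, 0.0365, 0.2414]
tcp_rot: [0.512, -0.488, 0.488, -0.512]
contact_force: [-1.0, 0.1, 0.0]
opening: 0.653
time: 1.87
eef_pos: [0.5117, 0.0323, 0.242]
tcp_rot: [0.512, -0.487, 0.487, -0.512]
contact_force: [0.6, -0.1, 0.7]
opening: 0.651
t 1.9 ledge xy [-79.2   2.7] z 242.0 F(ledge) [ 0.6 -0.1  0.7] open 0.65
tool axes in ledge (cols): [[0.003, -0.0, 1.0], [-1.0, 0.0, 0.003], [-0.0, -1.0, -0.0]]
[-0.14 -0.08  1.97  0.    1.25  1.39]
```

```bash

python3 -m inch '[{"ax":0,"ay":0,"az":0,"x":0,"y":38,"z":0,"hand":-0.3},{"ax":0,"ay":0,"az":0,"x":0,"y":38,"z":0,"hand":-0.3},{"ax":0,"ay":0,"az":0,"x":0,"y":38,"z":0,"hand":-0.3},{"ax":0,"ay":0,"az":0,"x":0,"y":38,"z":0,"hand":-0.3},{"ax":0,"ay":0,"az":0,"x":0,"y":18,"z":0,"hand":-0.3}]'
python3 -m inch '[{"ax":0,"ay":0,"az":0,"x":0,"y":0,"z":0,"hand":-0.3},{"ax":0,"ay":0,"az":0,"x":0,"y":2,"z":0,"hand":-0.3},{"ax":0,"ay":0,"az":0,"x":0,"y":2,"z":0,"hand":-0.3},{"ax":0,"ay":0,"az":0,"x":0,"y":1,"z":0,"hand":-0.3},{"ax":0,"ay":0,"az":0,"x":0,"y":0,"z":0,"hand":-0.3}]'
python3 - <<'E'
from h import *
st()
c=read_camera("side");cv2.imwrite("pics/side1.png",cv2.resize(c["img"][170:360,210:430,::-1],None,fx=3,fy=3,interpolation=cv2.INTER_CUBIC))
E
```

```text
time: 2.28
eef_pos: [0.5116, 0.0322, 0.0676]
tcp_rot: [0.513, -0.489, 0.486, -0.511]
contact_force: [-1.9, 0.2, -0.2]
opening: 0.646
time: 2.7
eef_pos: [0.5148, 0.0318, 0.0691]
tcp_rot: [-0.512, 0.486, -0.488, 0.513]
contact_force: [0.7, 0.0, 0.2]
opening: 0.647
t 2.7 ledge xy [-76.1   2.1] z 69.1 F(ledge) [ 0.7 -0.   0.2] open 0.65
tool axes in ledge (cols): [[0.003, 0.004, 1.0], [-1.0, -0.001, 0.003], [0.001, -1.0, 0.004]]
```

View pics/side1.png

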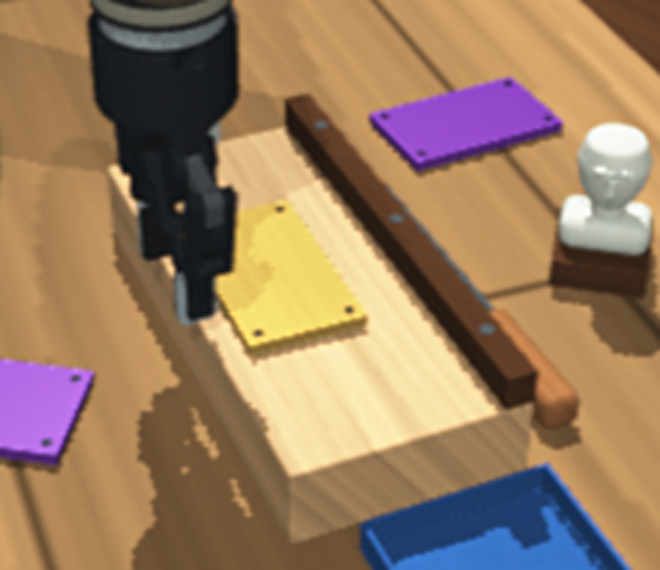

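The picture shows the near fingertip at about (195,318), by the ledge's front edge and just left of the plate. The plate hasn't moved. The height stopped following the commands, so I'm checking the joints and the fingertip height.

```bash

python3 -m inch '[{"ax":0,"ay":0,"az":0,"x":0,"y":0,"z":0,"hand":-0.3},{"ax":0,"ay":0,"az":0,"x":0,"y":0,"z":0,"hand":-0.3}]'
python3 - <<'E'
from h import *
st();s=get_state();print(s['qpos'].round(3),s["joint_efforts"].round(1))
c=read_camera("side");l=np.load("ledge.npy");s=get_state()
x,y=rel(l,s["eef_pos"])
for z in (50,55,60,65):
    q=proj(c,w(l,[[x,y-40,z]]));print(z,((q-[210,170])*3).round(0))
E
```

```text
time: 2.92
eef_pos: [0.5137, 0.032, 0.0682]
tcp_rot: [-0.512, 0.487, -0.488, 0.513]
contact_force: [0.1, -0.6, -0.4]
opening: 0.652
t 2.9 ledge xy [-77.1   2.3] z 68.2 F(ledge) [ 0.1 -0.6 -0.4] open 0.65
tool axes in ledge (cols): [[0.003, 0.002, 1.0], [-1.0, -0.0, 0.003], [0.0, -1.0, 0.002]]
[-0.135  0.155  2.086  0.     0.899  1.386] [ -0.  -29.7 -23.6   0.   -0.    0. ]
50 [[197. 343.]]
55 [[197. 336.]]
60 [[197. 328.]]
65 [[196. 321.]]
```

```bash

python3 -m inch '[{"ax":0,"ay":0,"az":0,"x":0,"y":5,"z":0,"hand":-0.3},{"ax":0,"ay":0,"az":0,"x":0,"y":3,"z":0,"hand":-0.3},{"ax":0,"ay":0,"az":0,"x":0,"y":0,"z":0,"hand":-0.3},{"ax":0,"ay":0,"az":0,"x":0,"y":0,"z":0,"hand":-0.3},{"ax":0,"ay":0,"az":0,"x":0,"y":0,"z":0,"hand":-0.3}]'
python3 -c "
from h import *
st()"
```

```text
time: 3.38
eef_pos: [0.5131, 0.032, 0.0591]
tcp_rot: [0.512, -0.487, 0.487, -0.512]
contact_force: [0.5, 0.2, 0.9]
opening: 0.649
t 3.4 ledge xy [-77.8   2.4] z 59.1 F(ledge) [0.6 0.2 0.9] open 0.65
tool axes in ledge (cols): [[0.003, -0.0, 1.0], [-1.0, 0.0, 0.003], [-0.0, -1.0, -0.0]]
```

```bash

python3 -m inch '[{"ax":0,"ay":0,"az":0,"x":0,"y":1.5,"z":0,"hand":-0.3},{"ax":0,"ay":0,"az":0,"x":0,"y":0,"z":0,"hand":-0.3},{"ax":0,"ay":0,"az":0,"x":0,"y":0,"z":0,"hand":-0.3}]'
python3 -m inch '[{"ax":0,"ay":0,"az":0,"x":0,"y":1.5,"z":0,"hand":-0.3},{"ax":0,"ay":0,"az":0,"x":0,"y":0,"z":0,"hand":-0.3},{"ax":0,"ay":0,"az":0,"x":0,"y":0,"z":0,"hand":-0.3}]'
python3 -c "
from h import *
st()"
```

```text
time: 3.63
eef_pos: [0.5132, 0.032, 0.0578]
tcp_rot: [0.512, -0.487, 0.487, -0.512]
contact_force: [0.1, -0.1, 0.3]
opening: 0.647
time: 3.88
eef_pos: [0.5135, 0.032, 0.0569]
tcp_rot: [-0.512, 0.487, -0.488, 0.512]
contact_force: [-2.1, 0.7, 2.8]
opening: 0.648
t 3.9 ledge xy [-77.4   2.3] z 56.9 F(ledge) [-2.1  0.8  2.8] open 0.65
tool axes in ledge (cols): [[0.003, 0.0, 1.0], [-1.0, -0.0, 0.003], [0.0, -1.0, 0.0]]
```

```bash

python3 -m inch '[{"ax":0,"ay":0,"az":0,"x":0,"y":-3,"z":0,"hand":-0.3},{"ax":0,"ay":0,"az":0,"x":0,"y":0,"z":0,"hand":-0.3},{"ax":0,"ay":0,"az":0,"x":0,"y":0,"z":5,"hand":-0.3},{"ax":0,"ay":0,"az":0,"x":0,"y":0,"z":5,"hand":-0.3},{"ax":0,"ay":0,"az":0,"x":0,"y":0,"z":4,"hand":-0.3}]'
python3 -c "
from h import *
st()"
python3 -m inch '[{"ax":0,"ay":0,"az":0,"x":0,"y":0,"z":3,"hand":-0.3},{"ax":0,"ay":0,"az":0,"x":0,"y":0,"z":3,"hand":-0.3},{"ax":0,"ay":0,"az":0,"x":0,"y":0,"z":3,"hand":-0.3},{"ax":0,"ay":0,"az":0,"x":0,"y":0,"z":3,"hand":-0.3},{"ax":0,"ay":0,"az":0,"x":0,"y":0,"z":3,"hand":-0.3}]'
python3 -m inch '[{"ax":0,"ay":0,"az":0,"x":0,"y":0,"z":3,"hand":-0.3},{"ax":0,"ay":0,"az":0,"x":0,"y":0,"z":3,"hand":-0.3},{"ax":0,"ay":0,"az":0,"x":0,"y":0,"z":3,"hand":-0.3},{"ax":0,"ay":0,"az":0,"x":0,"y":0,"z":0,"hand":-0.3},{"ax":0,"ay":0,"az":0,"x":0,"y":0,"z":0,"hand":-0.3}]'
python3 - <<'E'
from h import *
st()
c=read_camera("side");cv2.imwrite("pics/side2.png",cv2.resize(c["img"][170:360,210:430,::-1],None,fx=3,fy=3,interpolation=cv2.INTER_CUBIC))
E
```

```text
time: 4.3
eef_pos: [0.5269, 0.0327, 0.059]
tcp_rot: [0.513, -0.488, 0.487, -0.512]
contact_force: [-4.8, -0.2, 3.7]
opening: 0.648
t 4.3 ledge xy [-63.9   2.4] z 59.0 F(ledge) [-4.8 -0.   3.7] open 0.65
tool axes in ledge (cols): [[0.003, -0.002, 1.0], [-1.0, 0.0, 0.003], [-0.0, -1.0, -0.002]]
time: 4.72
eef_pos: [0.5422, 0.0336, 0.059]
tcp_rot: [0.512, -0.488, 0.487, -0.512]
contact_force: [-3.6, 0.2, 1.1]
opening: 0.652
time: 5.13
eef_pos: [0.5521, 0.0339, 0.0595]
tcp_rot: [-0.512, 0.487, -0.488, 0.513]
contact_force: [-0.1, 0.4, -0.1]
opening: 0.649
t 5.1 ledge xy [-38.8   2.4] z 59.5 F(ledge) [-0.1  0.4 -0.1] open 0.65
tool axes in ledge (cols): [[0.003, 0.002, 1.0], [-1.0, -0.0, 0.003], [0.0, -1.0, 0.002]]
```

View pics/side2.png

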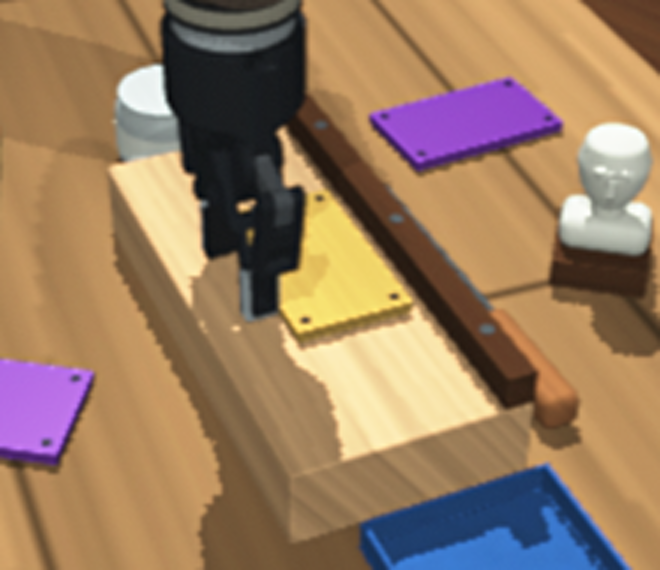

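The fingertips, near one at (258,315), are pushing the plate squarely towards the strip. A gap of about 10 mm is left. I'll keep pushing in small steps until the force rises.

```bash

python3 -m inch '[{"ax":0,"ay":0,"az":0,"x":0,"y":0,"z":2,"hand":-0.3},{"ax":0,"ay":0,"az":0,"x":0,"y":0,"z":2,"hand":-0.3},{"ax":0,"ay":0,"az":0,"x":0,"y":0,"z":2,"hand":-0.3},{"ax":0,"ay":0,"az":0,"x":0,"y":0,"z":0,"hand":-0.3},{"ax":0,"ay":0,"az":0,"x":0,"y":0,"z":0,"hand":-0.3}]'
python3 -m inch '[{"ax":0,"ay":0,"az":0,"x":0,"y":0,"z":1.5,"hand":-0.3},{"ax":0,"ay":0,"az":0,"x":0,"y":0,"z":1,"hand":-0.3},{"ax":0,"ay":0,"az":0,"x":0,"y":0,"z":0,"hand":-0.3}]'
python3 -c "
from h import *
st()"
```

```text
time: 5.6
eef_pos: [0.5575, 0.0342, 0.0595]
tcp_rot: [-0.512, 0.487, -0.488, 0.513]
contact_force: [-2.5, 0.7, 1.9]
opening: 0.655
time: 5.85
eef_pos: [0.5597, 0.0344, 0.0593]
tcp_rot: [-0.512, 0.487, -0.487, 0.512]
contact_force: [-4.0, 0.3, 3.6]
opening: 0.647
t 5.8 ledge xy [-31.1   2.5] z 59.3 F(ledge) [-4.   0.5  3.6] open 0.65
tool axes in ledge (cols): [[0.003, 0.0, 1.0], [-1.0, 0.0, 0.003], [-0.0, -1.0, 0.0]]
```

```bash

python3 -m inch '[{"ax":0,"ay":0,"az":0,"x":0,"y":0,"z":1,"hand":-0.3},{"ax":0,"ay":0,"az":0,"x":0,"y":0,"z":0,"hand":-0.3},{"ax":0,"ay":0,"az":0,"x":0,"y":0,"z":0,"hand":-0.3}]'
python3 -c "
from h import *
st()"
```

```text
time: 6.1
eef_pos: [0.5604, 0.0344, 0.0592]
tcp_rot: [0.513, -0.488, 0.487, -0.512]
contact_force: [-4.7, 0.7, 3.1]
opening: 0.65
t 6.1 ledge xy [-30.4   2.6] z 59.2 F(ledge) [-4.6  0.9  3.1] open 0.65
tool axes in ledge (cols): [[0.003, -0.001, 1.0], [-1.0, 0.0, 0.003], [-0.0, -1.0, -0.001]]
```

```bash

for i in 1; do
python3 -m inch '[{"ax":0,"ay":0,"az":0,"x":0,"y":-0.5,"z":1.5,"hand":-0.3},{"ax":0,"ay":0,"az":0,"x":0,"y":0,"z":0,"hand":-0.3},{"ax":0,"ay":0,"az":0,"x":0,"y":0,"z":0,"hand":-0.3}]'|grep -E "force|pos"
done
python3 -m inch '[{"ax":0,"ay":0,"az":0,"x":0,"y":0,"z":1.5,"hand":-0.3},{"ax":0,"ay":0,"az":0,"x":0,"y":0,"z":0,"hand":-0.3},{"ax":0,"ay":0,"az":0,"x":0,"y":0,"z":0,"hand":-0.3}]'|grep -E "force|pos"
python3 -m inch '[{"ax":0,"ay":0,"az":0,"x":0,"y":0,"z":1.5,"hand":-0.3},{"ax":0,"ay":0,"az":0,"x":0,"y":0,"z":0,"hand":-0.3},{"ax":0,"ay":0,"az":0,"x":0,"y":0,"z":0,"hand":-0.3}]'|grep -E "force|pos"
python3 -c "
from h import *
st()"
```

```text
eef_pos: [0.5605, 0.0344, 0.0592]
contact_force: [-8.6, -0.7, 4.8]
eef_pos: [0.5606, 0.0344, 0.0592]
contact_force: [-12.2, -1.4, 8.2]
eef_pos: [0.5607, 0.0345, 0.0592]
contact_force: [-16.7, -2.0, 11.3]
t 6.8 ledge xy [-30.1   2.6] z 59.2 F(ledge) [-16.7  -1.3  11.3] open 0.65
tool axes in ledge (cols): [[0.004, -0.013, 1.0], [-1.0, 0.0, 0.004], [-0.0, -1.0, -0.013]]
```

```bash

python3 -m inch '[{"ax":0,"ay":0,"az":0,"x":0,"y":0,"z":-5,"hand":-0.3},{"ax":0,"ay":0,"az":0,"x":0,"y":0,"z":-5,"hand":-0.3},{"ax":0,"ay":0,"az":0,"x":0,"y":-20,"z":0,"hand":-0.3},{"ax":0,"ay":0,"az":0,"x":0,"y":-25,"z":0,"hand":-0.3},{"ax":0,"ay":0,"az":0,"x":0,"y":0,"z":0,"hand":1}]'
python3 -m inch '[{"ax":0,"ay":0,"az":0,"x":-30,"y":0,"z":0,"hand":1},{"ax":0,"ay":0,"az":0,"x":-30,"y":0,"z":20,"hand":1},{"ax":0,"ay":0,"az":0,"x":-35,"y":0,"z":30,"hand":1},{"ax":0,"ay":0,"az":0,"x":0,"y":0,"z":0,"hand":1},{"ax":0,"ay":0,"az":0,"x":0,"y":0,"z":0,"hand":1}]'
python3 - <<'E'
from h import *
st()
a=[]
cs=cams()
a=cv2.resize(cs["side"]["img"][190:350,225:425,::-1],None,fx=3,fy=3,interpolation=cv2.INTER_CUBIC)
cv2.imwrite("pics/side3.png",a)
E
```

```text
time: 7.27
eef_pos: [0.5595, 0.0337, 0.1101]
tcp_rot: [-0.509, 0.484, -0.491, 0.515]
contact_force: [1.4, 0.4, 0.3]
opening: 0.526
time: 7.68
eef_pos: [0.599, 0.1296, 0.1045]
tcp_rot: [-0.512, 0.486, -0.487, 0.514]
contact_force: [-0.3, 0.0, 0.9]
opening: 0.002
t 7.7 ledge xy [12.6 95.8] z 104.5 F(ledge) [-0.3  0.   0.9] open 0.00
tool axes in ledge (cols): [[0.006, 0.003, 1.0], [-1.0, 0.0, 0.006], [-0.0, -1.0, 0.003]]
```

View pics/side3.png

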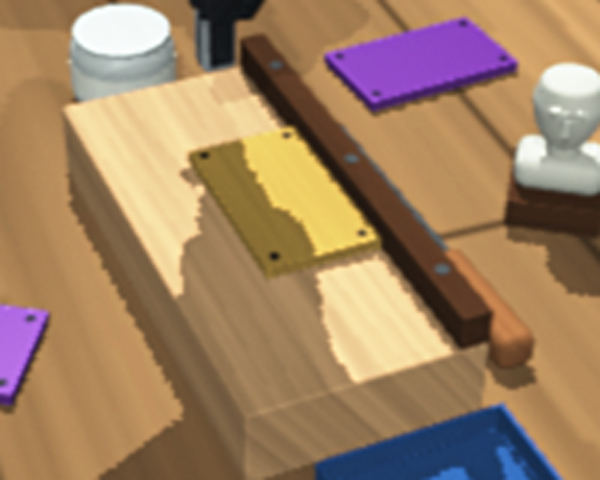

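The plate lies along the strip with its corners at (190,153), (293,127), (380,240) and (268,272), and it looks flush. The shut fingers are at its +y end. Next I'll lower them and fit the plate's y.

```bash

python3 -m inch '[{"ax":0,"ay":0,"az":0,"x":0,"y":18,"z":0,"hand":1},{"ax":0,"ay":0,"az":0,"x":0,"y":18,"z":0,"hand":1},{"ax":0,"ay":0,"az":0,"x":0,"y":0,"z":0,"hand":1},{"ax":0,"ay":0,"az":0,"x":0,"y":0,"z":0,"hand":1},{"ax":0,"ay":0,"az":0,"x":0,"y":0,"z":0,"hand":1}]'
python3 -m inch '[{"ax":0,"ay":0,"az":0,"x":0,"y":2,"z":0,"hand":1},{"ax":0,"ay":0,"az":0,"x":0,"y":0,"z":0,"hand":1},{"ax":0,"ay":0,"az":0,"x":0,"y":0,"z":0,"hand":1}]'
python3 - <<'E'
from h import *
st();cs=cams();l=np.load("ledge.npy")
P={"side":crop([(190,153,-35,60,58),(293,127,35,60,58),(380,240,35,-60,58),(268,272,-35,-60,58)],(225,190),3)}
p,e=fit(cs,P,l);print(rel(l,p),np.degrees(p[2]-l[2]),e.round(1).tolist())
E
```

```text
time: 8.2
eef_pos: [0.5979, 0.1273, 0.0696]
tcp_rot: [-0.512, 0.487, -0.488, 0.512]
contact_force: [0.6, 0.4, 1.1]
opening: 0.002
time: 8.45
eef_pos: [0.5981, 0.1279, 0.0677]
tcp_rot: [-0.512, 0.487, -0.488, 0.513]
contact_force: [0.3, 1.3, -0.3]
opening: -0.003
t 8.4 ledge xy [11.7 94.2] z 67.7 F(ledge) [ 0.4  1.3 -0.3] open -0.00
tool axes in ledge (cols): [[0.003, 0.001, 1.0], [-1.0, 0.0, 0.003], [-0.0, -1.0, 0.001]]
[15.4 -1. ] 0.008875656645526758 [[-0.8, -0.0], [0.4, 0.1], [0.7, 0.1], [-0.3, -0.2]]
```

```bash

python3 -m inch '[{"ax":0,"ay":0,"az":0,"x":0,"y":3,"z":5,"hand":1},{"ax":0,"ay":0,"az":0,"x":4,"y":0,"z":0,"hand":1},{"ax":0,"ay":0,"az":0,"x":4,"y":0,"z":0,"hand":1},{"ax":0,"ay":0,"az":0,"x":4,"y":0,"z":0,"hand":1},{"ax":0,"ay":0,"az":0,"x":4,"y":0,"z":0,"hand":1}]'
python3 -m inch '[{"ax":0,"ay":0,"az":0,"x":4,"y":0,"z":0,"hand":1},{"ax":0,"ay":0,"az":0,"x":4,"y":0,"z":0,"hand":1},{"ax":0,"ay":0,"az":0,"x":4,"y":0,"z":0,"hand":1},{"ax":0,"ay":0,"az":0,"x":4,"y":0,"z":0,"hand":1},{"ax":0,"ay":0,"az":0,"x":4,"y":0,"z":0,"hand":1}]'
python3 -c "
from h import *
st()"
python3 -m inch '[{"ax":0,"ay":0,"az":0,"x":4,"y":0,"z":0,"hand":1},{"ax":0,"ay":0,"az":0,"x":4,"y":0,"z":0,"hand":1},{"ax":0,"ay":0,"az":0,"x":4,"y":0,"z":0,"hand":1},{"ax":0,"ay":0,"az":0,"x":0,"y":0,"z":0,"hand":1},{"ax":0,"ay":0,"az":0,"x":0,"y":0,"z":0,"hand":1}]'
python3 - <<'E'
from h import *
st()
c=read_camera("side")
a=cv2.resize(c["img"][190:350,225:425,::-1],None,fx=3,fy=3,interpolation=cv2.INTER_CUBIC)
cv2.imwrite("pics/side4.png",a)
E
```

```text
time: 8.97
eef_pos: [0.6034, 0.1117, 0.0637]
tcp_rot: [0.512, -0.487, 0.487, -0.512]
contact_force: [0.1, -0.2, -0.1]
opening: 0.001
time: 9.38
eef_pos: [0.6043, 0.0923, 0.0638]
tcp_rot: [-0.512, 0.488, -0.487, 0.512]
contact_force: [-0.2, 2.8, -0.5]
opening: 0.005
t 9.4 ledge xy [16.2 58.4] z 63.8 F(ledge) [-0.   2.8 -0.5] open 0.01
tool axes in ledge (cols): [[0.003, -0.0, 1.0], [-1.0, 0.001, 0.003], [-0.001, -1.0, -0.0]]
time: 9.8
eef_pos: [0.6052, 0.0795, 0.0639]
tcp_rot: [0.513, -0.487, 0.488, -0.512]
contact_force: [-0.6, -0.7, -0.9]
opening: -0.0
t 9.8 ledge xy [16.4 45.5] z 63.9 F(ledge) [-0.6 -0.7 -0.9] open -0.00
tool axes in ledge (cols): [[0.003, 0.0, 1.0], [-1.0, -0.001, 0.003], [0.001, -1.0, 0.0]]
```

View pics/side4.png

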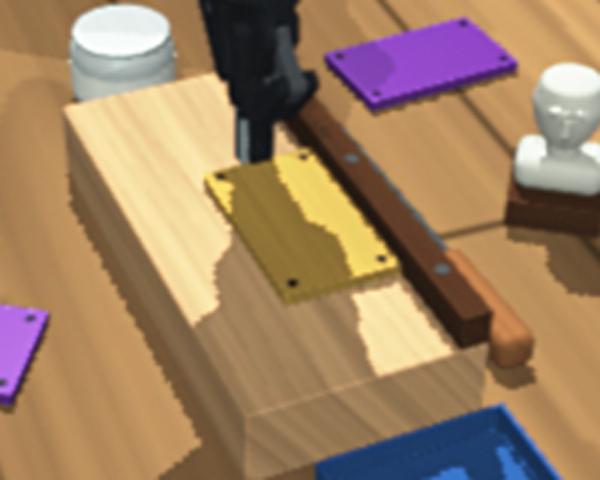

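The fingertips are pushing the +y short edge, and the plate's corners are now at (205,180), (308,153), (400,268) and (288,302), still along the strip. I'll continue towards the tray end and stop short of the target.

```bash

python3 - <<'E'
from h import *
st();cs=cams();l=np.load("ledge.npy")
P={"side":crop([(205,180,-35,60,58),(308,153,35,60,58),(400,268,35,-60,58),(288,302,-35,-60,58)],(225,190),3)}
p,e=fit(cs,P,l);print(rel(l,p),np.degrees(p[2]-l[2]),e.round(1).tolist())
E
python3 -m inch '[{"ax":0,"ay":0,"az":0,"x":4,"y":0,"z":0,"hand":1},{"ax":0,"ay":0,"az":0,"x":4,"y":0,"z":0,"hand":1},{"ax":0,"ay":0,"az":0,"x":4,"y":0,"z":0,"hand":1},{"ax":0,"ay":0,"az":0,"x":4,"y":0,"z":0,"hand":1},{"ax":0,"ay":0,"az":0,"x":4,"y":0,"z":0,"hand":1}]'|grep -E "force|pos"
python3 -m inch '[{"ax":0,"ay":0,"az":0,"x":4,"y":0,"z":0,"hand":1},{"ax":0,"ay":0,"az":0,"x":4,"y":0,"z":0,"hand":1},{"ax":0,"ay":0,"az":0,"x":4,"y":0,"z":0,"hand":1},{"ax":0,"ay":0,"az":0,"x":4,"y":0,"z":0,"hand":1},{"ax":0,"ay":0,"az":0,"x":4,"y":0,"z":0,"hand":1}]'|grep -E "force|pos"
python3 -m inch '[{"ax":0,"ay":0,"az":0,"x":4,"y":0,"z":0,"hand":1},{"ax":0,"ay":0,"az":0,"x":4,"y":0,"z":0,"hand":1},{"ax":0,"ay":0,"az":0,"x":4,"y":0,"z":0,"hand":1},{"ax":0,"ay":0,"az":0,"x":4,"y":0,"z":0,"hand":1},{"ax":0,"ay":0,"az":0,"x":4,"y":0,"z":0,"hand":1}]'|grep -E "force|pos"
python3 -m inch '[{"ax":0,"ay":0,"az":0,"x":4,"y":0,"z":0,"hand":1},{"ax":0,"ay":0,"az":0,"x":4,"y":0,"z":0,"hand":1},{"ax":0,"ay":0,"az":0,"x":3,"y":0,"z":0,"hand":1},{"ax":0,"ay":0,"az":0,"x":0,"y":0,"z":0,"hand":1},{"ax":0,"ay":0,"az":0,"x":0,"y":0,"z":0,"hand":1}]'|grep -E "force|pos"
python3 - <<'E'
from h import *
st()
c=read_camera("side")
a=cv2.resize(c["img"][230:380,270:420,::-1],None,fx=4,fy=4,interpolation=cv2.INTER_CUBIC)
cv2.imwrite("pics/side5.png",a)
E
```

```text
t 9.8 ledge xy [16.4 45.6] z 63.9 F(ledge) [-0.2  0.6  0.4] open 0.00
tool axes in ledge (cols): [[0.003, 0.0, 1.0], [-1.0, -0.001, 0.003], [0.001, -1.0, 0.0]]
[ 14.  -28.3] 0.7977053969109746 [[-1.2, -0.2], [0.4, -0.5], [1.1, 0.3], [-0.3, 0.2]]
eef_pos: [0.606, 0.0601, 0.0639]
contact_force: [0.5, 2.7, -0.1]
eef_pos: [0.607, 0.0399, 0.0638]
contact_force: [1.0, 3.0, 1.3]
eef_pos: [0.608, 0.02, 0.0639]
contact_force: [-0.4, 2.5, 0.5]
eef_pos: [0.6086, 0.0085, 0.0638]
contact_force: [-0.3, -0.0, -0.1]
t 11.6 ledge xy [ 16.6 -25.6] z 63.8 F(ledge) [-0.3 -0.  -0.1] open -0.00
tool axes in ledge (cols): [[0.003, 0.0, 1.0], [-1.0, -0.001, 0.003], [0.001, -1.0, 0.0]]
```

View pics/side5.png

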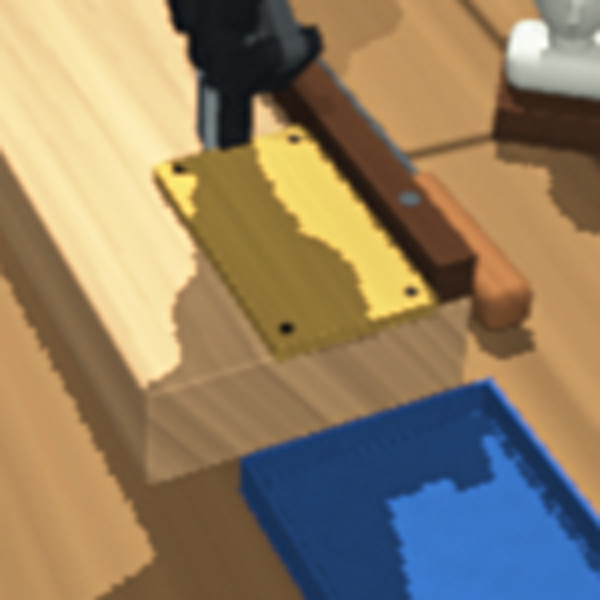

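The plate's corners are at (153,172), (305,127), (438,300) and (278,357), and its end just passes the ledge end line from (148,393) to (470,295). I'll work out what remains.

```bash

python3 - <<'E'
from h import *
cs=cams();l=np.load("ledge.npy");o=(270,230)
P={"side":crop([(153,172,-35,60,58),(305,127,35,60,58),(438,300,35,-60,58),(278,357,-35,-60,58)],o,4)}
p,e=fit(cs,P,l);print("plate",rel(l,p),np.degrees(p[2]-l[2]),e.round(1).tolist())
# same-camera ledge end: back-project corner pixels to plane z=50
c=cs["side"];T=np.array(c["T"]);f=240/np.tan(np.radians(c["fov_y"])/2)
def bp(u,v,z):
    u=(u+.5)/4+o[0]-.5;v=(v+.5)/4+o[1]-.5
    d=T[:3,:3]@[(u-c["cx"])/f,(v-c["cy"])/f,1];q=T[:3,3]+d*(z/1000-T[2,3])/d[2];return rel(l,q[:2])
print("ledge end",bp(148,393,50),bp(470,295,50),bp(148,483,0))
print("plate corners",[bp(*q,58) for q in [(153,172),(305,127),(438,300),(278,357)]])
E
```

```text
plate [ 14.9 -97.3] 0.23780426633550567 [[-0.2, -0.8], [-0.5, 0.4], [0.7, 1.1], [-0.0, -0.7]]
ledge end [ -69.6 -150. ] [  68.3 -149.4] [ -69.  -148.8]
plate corners [array([-20.9, -39.4]), array([ 51. , -36.5]), array([  50.3, -154.5]), array([ -20.5, -158.9])]
```

```bash

python3 -m inch '[{"ax":0,"ay":0,"az":0,"x":4,"y":0,"z":0,"hand":1},{"ax":0,"ay":0,"az":0,"x":4,"y":0,"z":0,"hand":1},{"ax":0,"ay":0,"az":0,"x":4,"y":0,"z":0,"hand":1},{"ax":0,"ay":0,"az":0,"x":4,"y":0,"z":0,"hand":1},{"ax":0,"ay":0,"az":0,"x":4,"y":0,"z":0,"hand":1}]'|grep -E "force|pos"
python3 -m inch '[{"ax":0,"ay":0,"az":0,"x":3,"y":0,"z":0,"hand":1},{"ax":0,"ay":0,"az":0,"x":2,"y":0,"z":0,"hand":1},{"ax":0,"ay":0,"az":0,"x":1,"y":0,"z":0,"hand":1},{"ax":0,"ay":0,"az":0,"x":0,"y":0,"z":0,"hand":1},{"ax":0,"ay":0,"az":0,"x":0,"y":0,"z":0,"hand":1}]'|grep -E "force|pos"
python3 - <<'E'
from h import *
st();cs=cams()
a=cv2.resize(cs["side"]["img"][245:365,290:410,::-1],(480,480),interpolation=cv2.INTER_CUBIC)
b=cv2.resize(cs["scene"]["img"][190:290,190:270,::-1],(320,400),interpolation=cv2.INTER_CUBIC)
m=np.zeros((480,800,3),np.uint8);m[:,:480]=a;m[:400,480:]=b
cv2.imwrite("pics/m6.png",m)
E
```

```text
eef_pos: [0.6094, -0.0109, 0.0637]
contact_force: [-0.7, 3.0, -0.8]
eef_pos: [0.6099, -0.0171, 0.0638]
contact_force: [-0.4, 0.1, -0.4]
t 12.6 ledge xy [ 16.6 -51.2] z 63.8 F(ledge) [-0.4  0.2 -0.4] open 0.00
tool axes in ledge (cols): [[0.003, -0.0, 1.0], [-1.0, -0.001, 0.003], [0.001, -1.0, -0.0]]
```

View pics/m6.png

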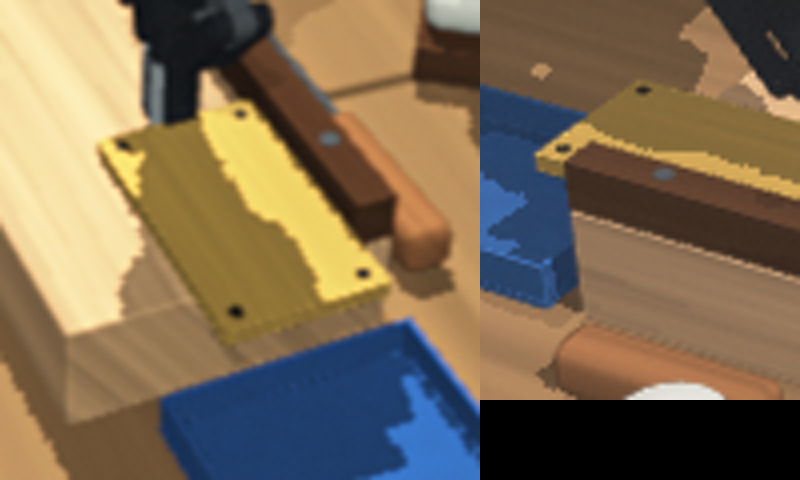

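The left (side) view shows the plate's corners at (98,148), (250,100), (390,285) and (222,336), and the ledge corner at (67,335). The right (scene) view shows the overhanging corners at (640,80) and (537,155), and the strip's outer end at (566,165).

```bash

python3 - <<'E'
from h import *
cs=cams();l=np.load("ledge.npy")
def bp(n,o,u,v,z):
    c=cs[n];T=np.array(c["T"]);f=240/np.tan(np.radians(c["fov_y"])/2)
    u=(u+.5)/4+o[0]-.5;v=(v+.5)/4+o[1]-.5
    d=T[:3,:3]@[(u-c["cx"])/f,(v-c["cy"])/f,1];q=T[:3,3]+d*(z/1000-T[2,3])/d[2];return rel(l,q[:2])
s=(290,245);k=(190,190)
print("side plate",[bp("side",s,*q,58) for q in [(98,148),(250,100),(390,285),(222,336)]])
print("side ledge",bp("side",s,67,335,50),bp("side",s,392,202,72))
print("scene plate",[bp("scene",k,*q,58) for q in [(160,80),(57,155)]])
print("scene ledge",bp("scene",k,86,165,72),bp("scene",k,92,210,50))
E
```

```text
side plate [array([-20.5, -64.8]), array([ 50.7, -60.8]), array([  49.3, -181.2]), array([ -21.2, -180.8])]
side ledge [ -70.3 -150.8] [  64.5 -153.6]
scene plate [array([ -16.6, -175.8]), array([  52.7, -175.4])]
scene ledge [  72.1 -145.1] [  69.3 -147.2]
```

Both cameras put the overhang at about 30 to 31 mm, so 9 mm remain.

```bash

python3 -m inch '[{"ax":0,"ay":0,"az":0,"x":2,"y":0,"z":0,"hand":1},{"ax":0,"ay":0,"az":0,"x":2,"y":0,"z":0,"hand":1},{"ax":0,"ay":0,"az":0,"x":2,"y":0,"z":0,"hand":1},{"ax":0,"ay":0,"az":0,"x":2,"y":0,"z":0,"hand":1},{"ax":0,"ay":0,"az":0,"x":1,"y":0,"z":0,"hand":1}]'|grep -E "force|pos"
python3 -m inch '[{"ax":0,"ay":0,"az":0,"x":0,"y":0,"z":0,"hand":1},{"ax":0,"ay":0,"az":0,"x":0,"y":0,"z":0,"hand":1},{"ax":0,"ay":0,"az":0,"x":0,"y":0,"z":0,"hand":1}]'|grep -E "force|pos"
python3 - <<'E'
from h import *
st()
E
python3 -m inch '[{"ax":0,"ay":0,"az":0,"x":-5,"y":0,"z":0,"hand":1},{"ax":0,"ay":0,"az":0,"x":-15,"y":0,"z":0,"hand":1},{"ax":0,"ay":0,"az":0,"x":-5,"y":-25,"z":0,"hand":1},{"ax":0,"ay":0,"az":0,"x":-20,"y":-35,"z":0,"hand":1},{"ax":0,"ay":0,"az":0,"x":-30,"y":-20,"z":-25,"hand":1}]'|grep -E "force|pos"
python3 -m inch '[{"ax":0,"ay":0,"az":0,"x":-30,"y":0,"z":-10,"hand":1},{"ax":0,"ay":0,"az":0,"x":-30,"y":0,"z":0,"hand":1},{"ax":0,"ay":0,"az":0,"x":0,"y":0,"z":0,"hand":1}]'|grep -E "force|pos"
python3 - <<'E'
from h import *
st();cs=cams()
cv2.imwrite("pics/side7full.png",cs["side"]["img"][:,:,::-1]);cv2.imwrite("pics/scene7full.png",cs["scene"]["img"][:,:,::-1])
a=cv2.resize(cs["side"]["img"][245:365,290:410,::-1],(480,480),interpolation=cv2.INTER_CUBIC)
b=cv2.resize(cs["scene"]["img"][190:290,190:270,::-1],(320,400),interpolation=cv2.INTER_CUBIC)
m=np.zeros((480,800,3),np.uint8);m[:,:480]=a;m[:400,480:]=b
cv2.imwrite("pics/m7.png",m)
E
```

```text
eef_pos: [0.6105, -0.0256, 0.064]
contact_force: [-0.5, 4.0, 1.8]
eef_pos: [0.6104, -0.0257, 0.064]
contact_force: [-1.1, 2.2, 0.7]
t 13.5 ledge xy [ 16.8 -59.8] z 64.0 F(ledge) [-0.9  2.2  0.7] open -0.00
tool axes in ledge (cols): [[0.003, 0.0, 1.0], [-1.0, -0.0, 0.003], [0.0, -1.0, 0.0]]
eef_pos: [0.5869, 0.0461, 0.1466]
contact_force: [1.0, 0.7, 1.7]
eef_pos: [0.5686, 0.1108, 0.1432]
contact_force: [-0.8, -0.7, 0.4]
t 14.1 ledge xy [-18.7  78.5] z 143.2 F(ledge) [-0.8 -0.6  0.4] open 0.00
tool axes in ledge (cols): [[0.008, 0.001, 1.0], [-1.0, 0.001, 0.008], [-0.001, -1.0, 0.001]]
```

View pics/m7.png

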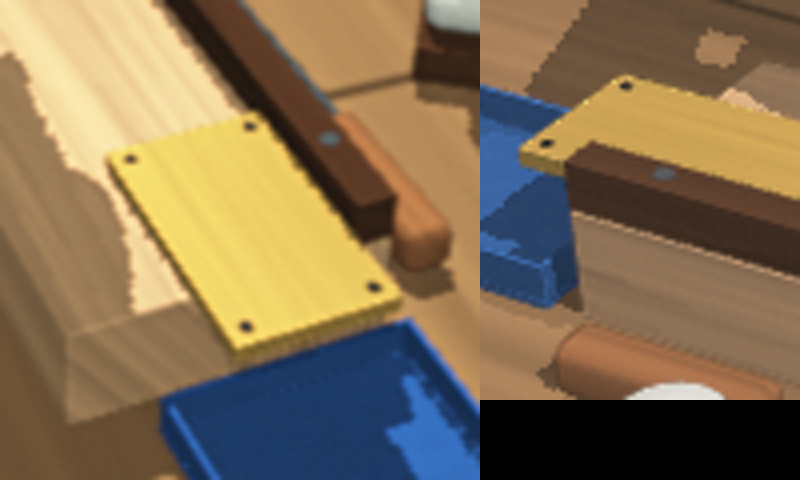

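The side view now shows the plate's corners at (106,160), (261,112), (403,298) and (237,350). The scene view shows the overhanging corners at (624,75) and (522,150). The hand is clear of the plate.

```bash

python3 - <<'E'
from h import *
cs=cams();l=np.load("ledge.npy")
def bp(n,o,u,v,z):
    c=cs[n];T=np.array(c["T"]);f=240/np.tan(np.radians(c["fov_y"])/2)
    u=(u+.5)/4+o[0]-.5;v=(v+.5)/4+o[1]-.5
    d=T[:3,:3]@[(u-c["cx"])/f,(v-c["cy"])/f,1];q=T[:3,3]+d*(z/1000-T[2,3])/d[2];return rel(l,q[:2])
s=(290,245);k=(190,190)
print("side plate",[bp("side",s,*q,58) for q in [(106,160),(261,112),(403,298),(237,350)]])
print("side dots",[bp("side",s,*q,58) for q in [(131,159),(250,127),(374,287),(246,326)]])
print("scene plate",[bp("scene",k,*q,58) for q in [(144,75),(42,150)]])
print("scene dots",[bp("scene",k,*q,58) for q in [(146,86),(67,143)]])
P={"scene":crop([(144,75,-35,-60,58),(42,150,35,-60,58)],k,4),"side":crop([(106,160,-35,60,58),(261,112,35,60,58),(403,298,35,-60,58),(237,350,-35,-60,58)],s,4)}
p,e=fit(cs,P,l);print(rel(l,p),np.degrees(p[2]-l[2]),e.round(1).tolist())
# dots in the initial pictures for the inset and the relation to the ledge ends
s0=(225,185);k0=(200,195)
def b0(n,o,u,v,z): return bp(n,(0,0),((u+.5)/3.3+o[0])*4-.5,((v+.5)/3.3+o[1])*4-.5,z)
print("ledge side",b0("side",s0,72,137,50),b0("side",s0,271,477,50))
print("ledge scene",b0("scene",k0,205,36,50),b0("scene",k0,752,176,50))
E
```

```text
side plate [array([-20.6, -72.9]), array([ 51.4, -69.7]), array([  50.3, -189.3]), array([ -19.3, -189.3])]
side dots [array([-11. , -76.3]), array([ 42.7, -76.7]), array([  43.2, -179.8]), array([ -10.7, -179.6])]
scene plate [array([ -17.1, -184.3]), array([  52.3, -183. ])]
scene dots [array([  -9.6, -177.9]), array([  43.4, -177.7])]
[  15.9 -128.4] -0.2685178789262327 [[-1.2, -1.1], [-2.1, -1.3], [-0.2, -2.0], [-0.4, -0.4], [-0.0, -0.4], [-0.4, -0.5]]
ledge side [-70.  143.2] [ -70.5 -152.6]
ledge scene [ -66.3 -144.6] [-66.6 149.7]
```

Estimates put the overhang at 37 to 40 mm, flush and square. I'll take one look from above with the wrist camera for a tighter number.

```bash

python3 -m inch '[{"ax":0,"ay":0,"az":0,"x":20,"y":-30,"z":0,"hand":1},{"ax":0,"ay":0,"az":0,"x":30,"y":-25,"z":0,"hand":1},{"ax":0,"ay":0,"az":0,"x":38,"y":0,"z":0,"hand":1},{"ax":0,"ay":0,"az":0,"x":38,"y":0,"z":0,"hand":1},{"ax":0,"ay":0,"az":0,"x":38,"y":0,"z":0,"hand":1}]'|grep -E "force|pos"
python3 -m inch '[{"ax":0,"ay":0,"az":0,"x":30,"y":0,"z":0,"hand":1},{"ax":0,"ay":0,"az":0,"x":0,"y":0,"z":0,"hand":1},{"ax":0,"ay":0,"az":0,"x":0,"y":0,"z":0,"hand":1},{"ax":0,"ay":0,"az":0,"x":0,"y":0,"z":0,"hand":1},{"ax":0,"ay":0,"az":0,"x":0,"y":0,"z":0,"hand":1}]'|grep -E "force|pos"
python3 - <<'E'
from h import *
st();s=get_state();c=read_camera("wrist");cv2.imwrite("pics/w.png",c["img"][:,:,::-1])
print(c["fov_y"],c["cx"],c["cy"],np.array(c["T_tool_cam"]).round(3).tolist())
import pickle;pickle.dump((s,c),open("w.pkl","wb"))
E
```

```text
eef_pos: [0.5783, -0.0605, 0.1985]
contact_force: [0.8, -0.3, -0.3]
eef_pos: [0.5794, -0.0872, 0.1974]
contact_force: [-0.4, 1.0, -0.4]
t 15.2 ledge xy [ -17.1 -119.8] z 197.4 F(ledge) [-0.4  1.  -0.4] open -0.00
tool axes in ledge (cols): [[0.003, -0.001, 1.0], [-1.0, 0.0, 0.003], [-0.0, -1.0, -0.001]]
65.70646984690485 316.82330307026143 239.37928372988225 [[1.0, -0.001, -0.001, -0.001], [0.0, -0.325, 0.946, -0.132], [-0.001, -0.946, -0.325, 0.084], [0.0, 0.0, 0.0, 1.0]]
```

View pics/w.png

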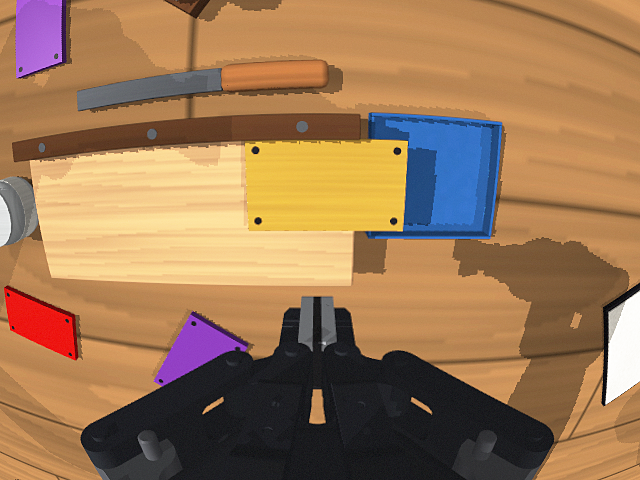

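The wrist view shows the plate lying along the strip. Its corners are at (408,141), (403,231), (248,230) and (247,143), its spots at (256,150), (397,151), (393,221) and (258,221), and the ledge end runs from (352,285) to (353,233).

```bash

python3 - <<'E'
from h import *
import pickle
s,c=pickle.load(open("w.pkl","rb"));l=np.load("ledge.npy")
f=240/np.tan(np.radians(c["fov_y"])/2);R=Rotation.from_quat(s["tcp_rot"]).as_matrix();M=np.array(c["T_tool_cam"])
def bp(u,v,z):
    d=np.array([u-c["cx"],v-c["cy"]]);r=np.hypot(*d);t=r/f;v3=np.r_[d/r*np.sin(t),np.cos(t)]
    o=R@M[:3,3]+s["eef_pos"];v3=R@M[:3,:3]@v3;return rel(l,(o+v3*(z/1000-o[2])/v3[2])[:2])
for n,pts,z in [("corners",[(408,140.5),(403,231),(248,230),(247,143)],58),("dots",[(397,151),(393,221),(258,221),(256,150)],58),("ledge end",[(352,285),(353,235),(50,278)],50),("strip top -y: outer,inner",[(360,115),(360,138)],72)]:
    print(n,[bp(*p,z).tolist() for p in pts])
E
```

```text
corners [[51.1, -186.1], [-19.0, -186.3], [-18.6, -65.7], [48.4, -67.7]]
dots [[42.9, -178.0], [-11.0, -177.7], [-11.4, -73.9], [43.0, -74.3]]
ledge end [[-69.2, -148.6], [-25.1, -147.8], [-71.2, 152.2]]
strip top -y: outer,inner [[68.6, -148.3], [52.5, -148.6]]
```

All three views put the overhang at about 38 mm. I'll nudge it 2 mm more. The last push ended at TCP y = -59.8, so this one goes to -62.

```bash

python3 -m inch '[{"ax":0,"ay":0,"az":0,"x":-30,"y":0,"z":14,"hand":1},{"ax":0,"ay":0,"az":0,"x":-30,"y":0,"z":10,"hand":1},{"ax":0,"ay":0,"az":0,"x":-30,"y":0,"z":10,"hand":1},{"ax":0,"ay":0,"az":0,"x":0,"y":0,"z":0,"hand":1},{"ax":0,"ay":0,"az":0,"x":0,"y":0,"z":0,"hand":1}]'|grep -E "force|pos"
python3 -m inch '[{"ax":0,"ay":0,"az":0,"x":0,"y":35,"z":0,"hand":1},{"ax":0,"ay":0,"az":0,"x":0,"y":35,"z":0,"hand":1},{"ax":0,"ay":0,"az":0,"x":0,"y":30,"z":0,"hand":1},{"ax":0,"ay":0,"az":0,"x":0,"y":15,"z":0,"hand":1},{"ax":0,"ay":0,"az":0,"x":0,"y":0,"z":0,"hand":1}]'|grep -E "force|pos"
python3 -m inch '[{"ax":0,"ay":0,"az":0,"x":0,"y":0,"z":0,"hand":1},{"ax":0,"ay":0,"az":0,"x":0,"y":0,"z":0,"hand":1},{"ax":0,"ay":0,"az":0,"x":0,"y":0,"z":0,"hand":1}]'|grep -E "force|pos"
python3 -c "
from h import *
st()"
```

```text
eef_pos: [0.609, 0.0064, 0.1977]
contact_force: [-0.2, 0.2, 0.4]
eef_pos: [0.6052, 0.0039, 0.0776]
contact_force: [-0.3, 0.2, 0.1]
eef_pos: [0.6107, 0.0034, 0.0853]
contact_force: [0.2, 0.2, 0.5]
t 16.3 ledge xy [ 18.4 -30.7] z 85.3 F(ledge) [0.2 0.2 0.5] open -0.00
tool axes in ledge (cols): [[0.003, 0.004, 1.0], [-1.0, -0.001, 0.003], [0.001, -1.0, 0.004]]
```

```bash

python3 -m inch '[{"ax":0,"ay":0,"az":0,"x":0,"y":10,"z":0,"hand":1},{"ax":0,"ay":0,"az":0,"x":0,"y":9,"z":-1,"hand":1},{"ax":0,"ay":0,"az":0,"x":0,"y":0,"z":0,"hand":1},{"ax":0,"ay":0,"az":0,"x":0,"y":0,"z":0,"hand":1},{"ax":0,"ay":0,"az":0,"x":0,"y":0,"z":0,"hand":1}]'|grep -E "force|pos"
python3 -c "
from h import *
st()"
```

```text
eef_pos: [0.6079, 0.0039, 0.0635]
contact_force: [-0.4, -0.1, 0.3]
t 16.7 ledge xy [ 15.6 -30.2] z 63.5 F(ledge) [-0.4 -0.1  0.3] open 0.00
tool axes in ledge (cols): [[0.003, -0.001, 1.0], [-1.0, 0.0, 0.003], [-0.0, -1.0, -0.001]]
```

```bash

python3 -m inch '[{"ax":0,"ay":0,"az":0,"x":7,"y":0,"z":0,"hand":1},{"ax":0,"ay":0,"az":0,"x":7,"y":0,"z":0,"hand":1},{"ax":0,"ay":0,"az":0,"x":7,"y":0,"z":0,"hand":1},{"ax":0,"ay":0,"az":0,"x":4,"y":0,"z":0,"hand":1},{"ax":0,"ay":0,"az":0,"x":2,"y":0,"z":0,"hand":1}]'|grep -E "force|pos"
python3 -m inch '[{"ax":0,"ay":0,"az":0,"x":2,"y":0,"z":0,"hand":1},{"ax":0,"ay":0,"az":0,"x":1.5,"y":0,"z":0,"hand":1},{"ax":0,"ay":0,"az":0,"x":1.5,"y":0,"z":0,"hand":1},{"ax":0,"ay":0,"az":0,"x":0,"y":0,"z":0,"hand":1},{"ax":0,"ay":0,"az":0,"x":0,"y":0,"z":0,"hand":1}]'|grep -E "force|pos"
python3 -c "
from h import *
st()"
```

```text
eef_pos: [0.6097, -0.0243, 0.0641]
contact_force: [0.1, -0.1, 0.8]
eef_pos: [0.6097, -0.0277, 0.0639]
contact_force: [-0.7, 2.9, 2.1]
t 17.6 ledge xy [ 15.9 -61.8] z 63.9 F(ledge) [-0.6  2.9  2.1] open -0.00
tool axes in ledge (cols): [[0.003, -0.0, 1.0], [-1.0, 0.0, 0.003], [-0.0, -1.0, -0.0]]
```

```bash

python3 -m inch '[{"ax":0,"ay":0,"az":0,"x":-5,"y":0,"z":0,"hand":1},{"ax":0,"ay":0,"az":0,"x":-15,"y":0,"z":0,"hand":1},{"ax":0,"ay":0,"az":0,"x":-5,"y":-25,"z":0,"hand":1},{"ax":0,"ay":0,"az":0,"x":0,"y":-38,"z":0,"hand":1},{"ax":0,"ay":0,"az":0,"x":0,"y":-38,"z":-10,"hand":1}]'|grep -E "force|pos"
python3 -m inch '[{"ax":0,"ay":0,"az":0,"x":25,"y":-30,"z":-20,"hand":1},{"ax":0,"ay":0,"az":0,"x":30,"y":0,"z":0,"hand":1},{"ax":0,"ay":0,"az":0,"x":25,"y":0,"z":0,"hand":1},{"ax":0,"ay":0,"az":0,"x":0,"y":0,"z":0,"hand":1},{"ax":0,"ay":0,"az":0,"x":0,"y":0,"z":0,"hand":1}]'|grep -E "force|pos"
python3 -m inch '[{"ax":0,"ay":0,"az":0,"x":0,"y":0,"z":0,"hand":1},{"ax":0,"ay":0,"az":0,"x":0,"y":0,"z":0,"hand":1}]'|grep -E "force|pos"
python3 - <<'E'
from h import *
st();s=get_state();c=read_camera("wrist");cv2.imwrite("pics/w2.png",c["img"][:,:,::-1])
import pickle;pickle.dump((s,c),open("w.pkl","wb"))
E
```

```text
eef_pos: [0.598, -0.0023, 0.1644]
contact_force: [0.4, -0.6, 0.7]
eef_pos: [0.5833, -0.0835, 0.1933]
contact_force: [-1.1, 0.6, -0.1]
eef_pos: [0.5831, -0.082, 0.1926]
contact_force: [0.6, -0.7, -0.5]
t 18.6 ledge xy [ -13.2 -114.7] z 192.6 F(ledge) [ 0.6 -0.7 -0.5] open -0.00
tool axes in ledge (cols): [[0.004, -0.001, 1.0], [-1.0, 0.001, 0.004], [-0.001, -1.0, -0.001]]
```

I've used up the picture views, so I'll check numerically: spot centroids and the ledge end edge in the wrist image, plus a before/after comparison of the side and scene views for the objects that must stay put.

```bash

python3 - <<'E'
from h import *
import pickle
s,c=pickle.load(open("w.pkl","rb"));l=np.load("ledge.npy");im=c["img"]
f=240/np.tan(np.radians(c["fov_y"])/2);R=Rotation.from_quat(s["tcp_rot"]).as_matrix();M=np.array(c["T_tool_cam"])
def bp(u,v,z):
    d=np.array([u-c["cx"],v-c["cy"]]);r=np.hypot(*d);t=r/f;v3=np.r_[d/r*np.sin(t),np.cos(t)]
    o=R@M[:3,3]+s["eef_pos"];v3=R@M[:3,:3]@v3;return rel(l,(o+v3*(z/1000-o[2])/v3[2])[:2])
h=cv2.cvtColor(im,cv2.COLOR_RGB2HSV)
y=((h[:,:,0]>20)&(h[:,:,0]<30)&(h[:,:,1]>150)&(h[:,:,2]>90)).astype(np.uint8)
n,lab,stt,_=cv2.connectedComponentsWithStats(y);k=1+np.argmax(stt[1:,4]);print("plate bbox",stt[k])
cn=max(cv2.findContours((lab==k).astype(np.uint8),0,2)[0],key=cv2.contourArea)
q=cv2.approxPolyDP(cn,6,True)[:,0];print("corners",q.tolist(),[bp(*p,58).tolist() for p in q])
hull=np.zeros(y.shape,np.uint8);cv2.drawContours(hull,[cn],-1,1,-1)
d=((im.max(2)<70)&(hull>0)).astype(np.uint8);n,_,st2,ce=cv2.connectedComponentsWithStats(d)
print("dots",[bp(*ce[i],58).tolist() for i in range(1,n) if st2[i,4]>8])
# ledge end edge: strongest fall in brightness along rows below plate
x0,yy,wd,ht=stt[k][:4]
for r in (yy+ht+10,yy+ht+20,yy+ht+30):
    g=cv2.GaussianBlur(im,(3,3),0)[r,x0+60:x0+wd].astype(float).sum(1);u=x0+60+np.argmin(np.diff(g))+.5;print("end",r,u,bp(u,r,50))
cs=cams()
for nme in cs:
    a=cv2.imread(f"pics/{nme}0.png").astype(int);b=cs[nme]["img"][:,:,::-1].astype(int)
    hb=lambda z:cv2.cvtColor(z.astype(np.uint8),cv2.COLOR_BGR2HSV)
    blue=[((hb(z)[:,:,0]>100)&(hb(z)[:,:,0]<118)&(hb(z)[:,:,1]>150)) for z in(a,b)]
    print(nme,"tray bbox",[cv2.boundingRect(m.astype(np.uint8)) for m in blue])
    boxes={"scene":{"tin":(270,330,435,497),"maq":(280,375,215,280),"file":(285,330,265,362)},"side":{"tin":(190,220,245,287),"maq":(208,270,390,432),"handle":(275,312,388,405)}}[nme]
    for o,(r0,r1,c0,c1) in boxes.items(): print(o,"median/90pct diff",np.percentile(abs(a-b)[r0:r1,c0:c1].max(2),[50,90]))
E
```

```text
plate bbox [  253   146   165    92 13918]
corners [[417, 148], [254, 149], [257, 236], [411, 237]] [[50.2, -186.8], [48.0, -68.6], [-18.1, -68.4], [-18.4, -186.9]]
dots [[43.0, -75.7], [43.2, -179.8], [-11.3, -75.6], [-10.9, -179.9]]
end 248 359.5 [ -30.5 -147.8]
end 258 359.5 [ -39.  -148.2]
end 268 358.5 [ -47.7 -147.8]
scene tray bbox [(148, 212, 87, 54), (148, 211, 65, 55)]
tin median/90pct diff [ 2. 25.]
maq median/90pct diff [1. 2.]
file median/90pct diff [ 1. 12.]
side tray bbox [(331, 326, 103, 86), (331, 326, 103, 86)]
tin median/90pct diff [14.  31.1]
maq median/90pct diff [2. 5.]
handle median/90pct diff [2. 3.]
```

```bash
python3 -c "
from plant import *
print(sign_off())"
```

```text
the job is handed in; nothing more can be done
None
```

The plate is in place and the job is handed in. I pushed its long side flat against the strip with the part-open fingertips, then slid it along the strip with the fingers shut to the tray (-y) end. It was never gripped or lifted. The hand was clear, with the TCP about 190 mm above the bench, when I signed off at about 19 s on the robot's clock.

**Overhang:** the last wrist image gives 39.8 mm from the plate's spots and 38.9 mm from its corners, against a target of 40 mm. Just before a final 2 mm nudge, the side and scene cameras gave 37–40 mm and the wrist camera 38 mm.

**Fit against the strip:** the plate is square to it within about 0.2°. Its back edge measures 50–52 mm against the strip face at 52 mm, which is within calibration error. The force also rose sharply as the plate met the strip. I didn't push it against the strip again after the slide.

**Other objects:**
- **Tray:** it sits exactly where it was in the side view. Its scene outline is partly hidden by the plate.
- **Maquette and file:** image patches of each, compared before and after, are practically unchanged.
- **Tin:** its patches differ more, probably from the arm and its shadow. The hand was never lowered near it, but I couldn't check by eye because the 12 picture views were used up.

The highest wrist force I read was about 20 N.

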